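# Return the air-conditioner remote to its own bay of the sloping stand

## Task

Put the air-conditioner remote, the middle-sized of the three look-alike remotes, back in its own bay of the sloping wooden stand: the bay marked with a snowflake, whose recess fits its length. Lay it in with the gripper rather than letting it drop, so that it lies flat and fully down in the recess, buttons up and emitter end up the slope, then let go. The longest remote (television) is still in use, so leave it, the short one already in its bay, the bowl and the spectacle case where they are.

Things in the scene. Friction and masses are not known exactly. Their poses are not given: they have to be found in the camera images.
- ac_remote: the remote to put back: black plastic bar 145 long, 48 wide, 22 mm thick with grey keys on top, about 0.13 kg, lying flat on the dresser. Origin: centre of its underside. x along its length to the emitter end (small amber window, ring pad nearest it), y across its width, z up out of the keys.
- ac_remote_head (a point): centre of the emitter end face of ac_remote: 72.5 mm along its x from the origin, 11 mm above the underside.
- tv_remote: look-alike 175 long, 48 wide, 22 mm thick, lying flat on the dresser beside the other; to be left alone. Origin and axes as ac_remote.
- lamp_remote: look-alike 115 long, 48 wide, 22 mm thick, already lying in its own bay of the stand, head end up; to be left alone. Origin and axes as ac_remote.
- stand: fixed beech stand 300 wide (y), 205 deep (x), about 30 mm high in front, 140 behind; its top slopes down towards the robot at 28 degrees. Three cork-lined bays lie side by side on it, 92 mm apart, in any order; all wooden walls are 8 mm high. Friction holds a remote on the cork, or it slides down to the lower wall. Origin: centre of its underside; x to its high back, z up.
- ac_bay: bay of ac_remote: recess 155 long, 56 wide, 8 mm deep (5 mm play at each end, 4 mm at each side), marked above it with a black snowflake 24 mm across. Origin: centre of the recess floor, where the centre of the remote's underside belongs. x up the slope, y across, z square to the slope, up. Side walls only over the last 25 mm at each end; the middle 105 mm is open at floor level for the fingers.
- tv_bay: the empty bay of tv_remote, marked with a television screen: same build, recess 185 x 56 mm. Origin and axes as ac_bay.
- lamp_bay: the bay of lamp_remote, marked with a table lamp: same build, recess 125 x 56 mm. Origin and axes as ac_bay.
- bowl: loose wooden bowl, 124 mm across, 55 mm high, bystander beyond the remotes. Origin: centre of its underside, z up.
- glasses_case: loose grey spectacle case, closed, 62 (x) by 160 (y) by 37 mm, bystander beyond the remotes. Origin: centre of its underside, z up.
There are look-alikes about, which are no part of the job. What is shaped like the ac_remote but red or yellow is not meant.

How it is judged:
By the outcome, as a careful person would: the job done as asked, in the order asked, and still so for the second after the job is handed in, with the robot touching nothing.
It also fails if it takes over 38 s, if anything falls off the work surface, if the arm or the gripper's body presses on something with over 40 N, if the wrist force passes 120 N, or if a joint passes its speed limit or range.

## Robot

A 6-joint arm with a two-finger parallel gripper is mounted at the origin on the work surface. World frame = base frame: x ahead of the robot, y to its left, z up, the work surface at z = 0. Lengths are in m, angles in rad, forces in N, time in s.
With the tool pointing down it reaches from about 0.35 to 0.975 m from the base axis. Payload 4.9 kg.
Tool frame: the origin (TCP) lies on the centre line of the jaws, within the pads' length; the fingertips stand 19 mm ahead of it and the grasp point (between the pads) is the TCP; z points along the fingers, y is the line along which they close (so a half turn about z gives the same grasp; the last joint's range is limited). The gripper opens to 85 mm and grips with 20 to 120 N. Pads are 22 mm wide; open, the fingers measure 114 mm over their backs; the gripper's body (76 mm by 85 mm) begins 54 mm behind the grasp point. The pads swing forward as they close: fully open they stand 13 mm farther back than shut.
Start: joints at [1.144, 0.053, 1.613, -0, 1.476, -0.119], TCP at [0.189, 0.596, 0.25] pointing down, gripper open.
Joint ranges: [-3.01, 3.01], [-1.01, 2.22], [0.06, 2.58], [-1.02, 4.17], [0.09, 2.62], [-3.14, 3.14]. Speed limits (rad/s): [2.57, 2.57, 3.14, 3.14, 3.14, 3.14].

## Interface

Orientations are given as a unit quaternion [w, x, y, z].
In Python, from plant import state, grab_frame, ticket, spotter gives the robot as it stands.
- The arm moves only by the tool apply_moves, never from a script. Its argument "series" is a list of rows, each an object of numbers: "jaw": the closure, from 0 (fully open) to 1 (shut); "dx", "dy", "dz": the shift along the tool's x, y, z in mm; "turn": the turn about the tool's z in rad. A call has 1 to 5 rows; each row is the pose to reach, as a shift and turn from the pose commanded when the call began, along the tool's axes at that moment; what a row does not reach only later rows make up. A row lasts 1/12 s, in which the tool goes at most 41.7 mm and 7.16 degrees, less where a joint would pass 70% of its speed; a pose out of reach is approached as far as the arm can. A call with a gripper value outside its range is refused whole. The fingers move at their own pace and stop on an object; the grip force is fixed at half the most. Time passes only in rows, so rows that repeat a pose let the fingers close. It gives the time, the measured TCP pose, the force, the opening and the grip force at its end, in the units of the state.
- state(): the state, without advancing time (a new reading comes with each control period).
- grab_frame(name): name is "scene" or "top" or "wrist"; returns a dict with "pixels" (480x640x3 uint8, red, green, blue), "mtx" (3x3 intrinsics, pixels), "dist_coeffs" ([k1, k2, p1, p2, k3] as OpenCV has them; the pictures are not rectified), "camera_from_world" (4x4, takes a point from world to camera coordinates). Camera axes: x right, y down, z forward; pixel columns grow to the right and rows downward; lengths in m; the calibration is good to about 2 mm. A picture is of the moment at which its call begins. There is no depth.
- ticket.job_done(): hands the job in; it is judged then, once.
Trained networks look in a picture, given as the dict that the camera call returned (one of the last four; its "shot" number tells which), for a name from the list of things; names that differ only in an ending like _2 or _b are one class to them, and where a whole thing is asked for, a point or a joint stands for the part that bears it (a point fixed in the world has none). Each returns a list of dicts, best first, with "conf" (0 to 1); they miss things now and then, are a little off and sometimes report something else, mostly with a low value. They report only what shows in the picture. A call takes as long as a camera call. They do not tell look-alikes from the thing itself.
- spotter.outline_of(picture, target): "region" (480x640 bool, what is visible of it) and "extent" ([left, top, right, bottom] in pixels, round what is visible of it).
The state is a dict: "time": time; "joint_pos": joint angles; "joint_vel": joint speeds; "joint_efforts": joint torques, N m; "tool_pos": TCP position; "tool_rot": TCP orientation; "contact_force": force on the tool from outside, world axes, zero at the start; "ft_torque": the same for the moment, N m; "gripper_width": opening from 0.0 (shut) to 1.0 (fully open); "grasp_force": force on a finger pad.
Only numpy, scipy, OpenCV 4.12 (cv2) and the standard library are available. Lean on these libraries where they do the work, as an engineer would, in place of code of your own. Each camera call takes 0.05 s, during which the arm holds its last target. There are 200 camera calls.

## Working session

There is one attempt and no reset: what is moved stays moved. The work goes in short steps, Python scripts to look and compute and a tool call to move; the robot and the scene stay as the last step left them, time stands still between calls to the robot, and variables do not carry over. Pictures are saved under pics/ and viewed, at most 10 in all, crops included, and the job is handed in when it is done.

Besides the shell and the picture viewer there is one more tool, called as a command line: name --argument value ..., lists and objects as JSON in quotes. apply_moves: Moves the arm, as the interface text tells. Its arguments: {"type":"object","properties":{"series":{"type":"array","items":{"type":"object","properties":{"jaw":{"type":"number"},"dx":{"type":"number"},"dy":{"type":"number"},"dz":{"type":"number"},"turn":{"type":"number"}}}}},"required":["series"]}

```bash
mkdir -p pics; ls
cat > h.py <<'E'
import numpy as np, cv2
from plant import state, grab_frame, ticket, spotter
from scipy.spatial.transform import Rotation as R
def save(n,img): cv2.imwrite('pics/'+n,cv2.cvtColor(img,cv2.COLOR_RGB2BGR))
def ray(f,uv):
    uv=np.array(uv,float).reshape(-1,1,2)
    p=cv2.undistortPoints(uv,f['mtx'],np.array(f['dist_coeffs'])).reshape(-1,2)
    T=np.array(f['camera_from_world']); d=np.c_[p,np.ones(len(p))]@T[:3,:3]
    return -T[:3,:3].T@T[:3,3], d
def onz(f,uv,z):
    c,d=ray(f,uv); return c+d*((z-c[2])/d[:,2])[:,None]
def proj(f,P):
    T=np.array(f['camera_from_world'])
    return cv2.projectPoints(np.array(P,float).reshape(-1,1,3),cv2.Rodrigues(T[:3,:3])[0],T[:3,3],f['mtx'],np.array(f['dist_coeffs']))[0].reshape(-1,2)
def tri(fs,uvs):
    A=np.zeros((3,3));b=np.zeros(3)
    for f,u in zip(fs,uvs):
        c,d=ray(f,u);d=d[0]/np.linalg.norm(d[0]);M=np.eye(3)-np.outer(d,d);A+=M;b+=M@c
    return np.linalg.solve(A,b)
E
python3 - <<'E'
from h import *
import pickle
S={}
for n in ['scene','top']:
    f=grab_frame(n);S[n]=f;save(n+'1.png',f['pixels']); print(n,'cam',ray(f,[[320,240]])[0])
    for t in ['ac_remote','stand','ac_bay','tv_bay','lamp_bay','bowl','glasses_case']:
        for o in spotter.outline_of(f,t)[:4]: print(n,t,round(o['conf'],2),np.round(o['extent']), cv2.minAreaRect(np.argwhere(o['region'])[:,::-1].astype(np.float32)))
pickle.dump(S,open('s1.pkl','wb'))
E
```

```text
pics
scene cam [1.14454797 0.63046209 1.17839131]
scene ac_remote 0.94 [351. 176. 383. 216.] ((365.9264831542969, 195.45587158203125), (18.521848678588867, 45.4471321105957), 30.963756561279297)
scene ac_remote 0.81 [365. 229. 418. 273.] ((391.9888000488281, 251.11798095703125), (56.285888671875, 18.867961883544922), 32.00538635253906)
scene ac_remote 0.79 [287. 220. 342. 258.] ((313.61846923828125, 239.2476806640625), (18.474140167236328, 54.79484939575195), 64.44003295898438)
scene ac_remote 0.63 [194. 158. 247. 178.] ((219.38552856445312, 166.5691680908203), (15.390829086303711, 49.64140319824219), 85.42607879638672)
scene stand 0.59 [304. 284. 472. 430.] ((379.0110778808594, 346.6484375), (161.0889892578125, 91.77420806884766), 40.73210525512695)
scene bowl 0.73 [192. 260. 244. 308.] ((220.00003051757812, 281.0000305175781), (48.08325958251953, 48.08325958251953), 45.0)
scene glasses_case 0.65 [181. 205. 233. 257.] ((205.10777282714844, 229.95306396484375), (57.45663833618164, 26.832916259765625), 48.01278305053711)
top cam [ 0.43289517 -0.08883063  1.56019017]
top ac_remote 0.96
[... 252 characters left out ...]
36428833)
top ac_remote 0.91 [338. 300. 379. 358.] ((359.1000061035156, 329.20001220703125), (57.6905517578125, 18.782970428466797), 63.43495178222656)
top ac_remote 0.61 [471. 201. 515. 259.] ((495.49224853515625, 227.87046813964844), (19.866910934448242, 57.29732894897461), 30.256441116333008)
top stand 0.58 [125. 155. 265. 256.] ((195.12155151367188, 205.98703002929688), (89.7704849243164, 132.4632110595703), 83.91767120361328)
top ac_bay 0.22 [324. 108. 372. 156.] ((347.5, 132.5), (47.0, 47.0), 90.0)
top bowl 0.78 [324. 106. 374. 156.] ((348.5000305175781, 132.5), (48.08325958251953, 48.08325958251953), 45.0)
top glasses_case 0.88 [390. 149. 457. 176.] ((422.0, 162.5), (64.0, 25.0), 0.0)
```

View pics/top1.png

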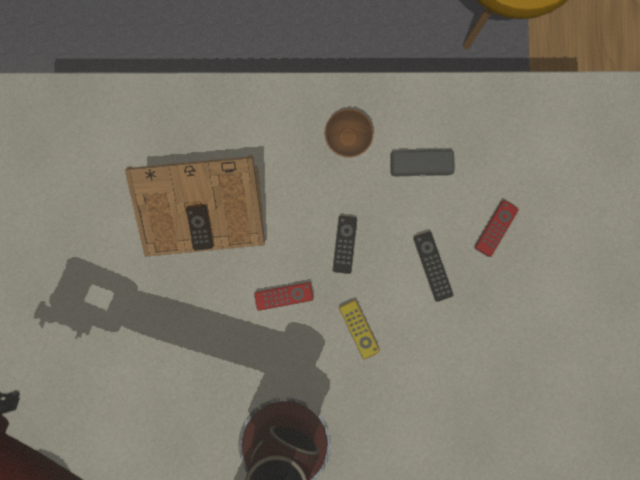

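View pics/scene1.png

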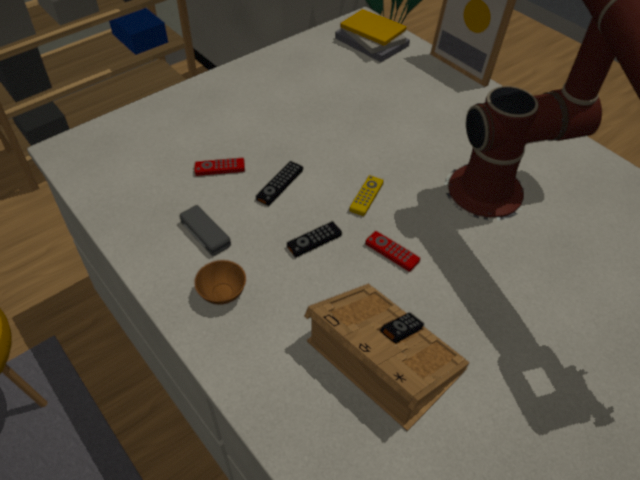

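Top view: black remotes are at (345,244), which is the shorter, and (433,265), the longer. The short one sits in the stand at (199,228). Reds are at (284,295) and (495,228), the yellow at (359,329). The snowflake is at (151,174), marking the leftmost bay, whose recess is around (160,220).
Choice: black (345,244), with the ring end pointing up in the image. I'll check it in a close crop.

Run:
```python
from h import *
import pickle
S=pickle.load(open('s1.pkl','rb'))
t=S['top']['pixels'];s=S['scene']['pixels']
a=cv2.resize(t[145:275,115:275],(800,650),interpolation=cv2.INTER_CUBIC)
b=cv2.resize(s[275:440,295:475],None,fx=4,fy=4,interpolation=cv2.INTER_CUBIC)
save('standtop.png',a[:600]) # 5x off (115,145)
c=cv2.resize(t[205:305,325:460],None,fx=3,fy=3,interpolation=cv2.INTER_CUBIC)
d=cv2.resize(s[275:425,300:475],None,fx=3.9,fy=3.9,interpolation=cv2.INTER_CUBIC)
save('standscene.png',d[:600]); 
st=state();print(st['tool_pos'],st['tool_rot'],st['gripper_width'],R.from_quat(np.roll(st['tool_rot'],-1)).as_matrix().round(3))
for n,uv in [('top',[345,244]),('top',[433,265]),('scene',[313.6,239.2])]: print(onz(S[n],[uv],.022))
f=S['top']
for t_ in range(1):
  from math import *
  g=cv2.cvtColor(t,cv2.COLOR_RGB2GRAY)
  for (x0,y0,x1,y1) in [(325,205,365,280),(405,222,462,305)]:
    m=(g[y0:y1,x0:x1]<75); p=np.argwhere(m)[:,::-1]+[x0,y0]
    w=onz(f,p,.022)[:,:2]; r=cv2.minAreaRect(w.astype(np.float32)*1000); print(r)
```

```text
[0.18934616 0.59562664 0.25033434] [4.17917760e-06 1.53291434e-01 9.88181024e-01 1.94097505e-05] 0.9998871872941668 [[-0.953  0.303  0.   ]
 [ 0.303  0.953  0.   ]
 [-0.     0.    -1.   ]]
[[ 0.50145776 -0.15545343  0.022     ]]
[[ 0.44737502 -0.37699991  0.022     ]]
[[ 0.50828554 -0.14400339  0.022     ]]
((502.0473937988281, -154.2563018798828), (44.332950592041016, 142.8409423828125), 83.20338439941406)
((445.8049011230469, -376.23345947265625), (173.08078002929688, 46.9481315612793), 18.69352912902832)
```

View pics/standtop.png

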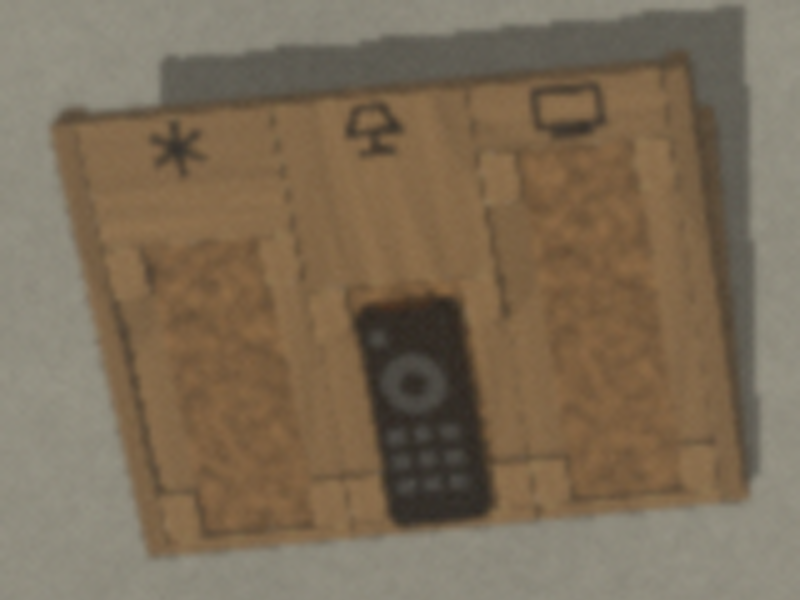

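View pics/standscene.png

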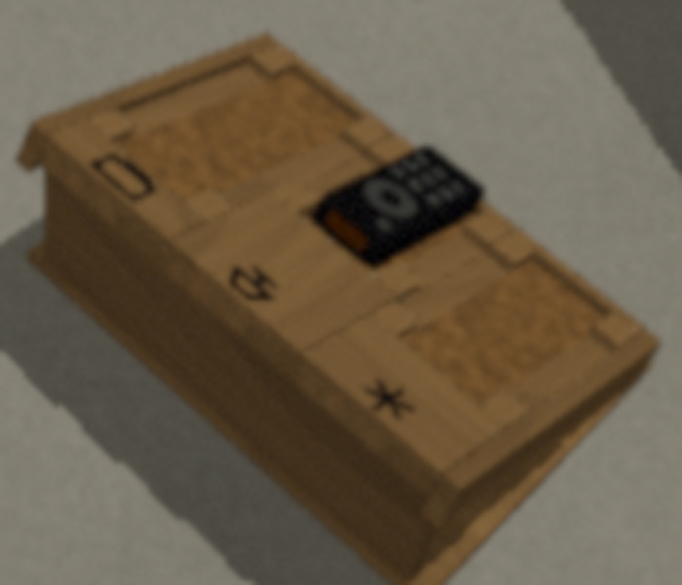

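The crops show three bays. The snowflake bay is leftmost in top, with its cork spanning about (146..177, 193..250), and is empty. The remote rectangle measures 143x44 mm at (345,244) and the other 173x47 mm, so the choice is right.

Run:
```python
from h import *
import pickle
from scipy.optimize import least_squares
S=pickle.load(open('s1.pkl','rb'));ft,fs=S['top'],S['scene']
T=lambda u,v:[115+(u+.5)/5-.5,145+(v+.5)/5-.5]
C=lambda u,v:[300+(u+.5)/3.9-.5,275+(v+.5)/3.9-.5]
pts=dict(A=(T(60,118),C(440,490)),B=(T(685,60),C(40,122)),Cc=(T(152,555),C(657,345)),D=(T(747,495),C(268,38)),snow=(T(177,150),C(388,400)),lamp=(T(374,130),C(250,285)),tv=(T(568,110),C(124,178)))
for k,(a,b) in pts.items():
    P=tri([ft,fs],[a,b]); print(k,P.round(4),'reproj',(proj(ft,P)-a).round(1),(proj(fs,P)-b).round(1))
```

```text
A [0.6774 0.3604 0.1347] reproj [[ 0.2 -0.2]] [[0.3 0. ]]
B [0.699  0.0706 0.1403] reproj [[-1.4  1.5]] [[-2.2 -0.2]]
Cc [0.4741 0.3468 0.0272] reproj [[-0.3  0.2]] [[-0.4 -0. ]]
D [0.5012 0.0505 0.0273] reproj [[-0.9  0.8]] [[-1.2 -0.1]]
snow [0.662  0.3076 0.1305] reproj [[-0.2  0.2]] [[-0.3 -0. ]]
lamp [0.6712 0.2152 0.1303] reproj [[-0.2  0.2]] [[-0.3 -0. ]]
tv [0.68   0.1242 0.1306] reproj [[-0.3  0.3]] [[-0.5 -0. ]]
```

Run:
```python
from h import *
f=grab_frame('wrist');c,d=ray(f,[[320,240],[320,470],[600,240]]);st=state()
M=R.from_quat(np.roll(st['tool_rot'],-1)).as_matrix()
print('cam in tool',(M.T@(c-st['tool_pos'])).round(3),'dirs in tool',(d@M).round(3),f['mtx'][0,0],st['time'])
```

```text
cam in tool [ 0.073  0.    -0.124] dirs in tool [[-0.29   0.     0.957]
 [-0.933 -0.     0.766]
 [-0.29   0.814  0.955]] 339.5941209263539 0.85
```

apply_moves --series '[{"dx": -40,"dy": -15,"dz": -10,"jaw": 0},{"dx": -80,"dy": -30,"dz": -20,"jaw": 0},{"dx": -120,"dy": -45,"dz": -30,"jaw": 0},{"dx": -160,"dy": -58,"dz": -40,"jaw": 0},{"dx": -200,"dy": -70,"dz": -50,"jaw": 0}]'

```text
invalid input at $.series[0]: expected keys jaw, dx, dy, dz, turn
```

apply_moves --series '[{"dx": -38,"dy": -16,"dz": -6,"turn": -0.1,"jaw": 0},{"dx": -76,"dy": -32,"dz": -12,"turn": -0.2,"jaw": 0},{"dx": -114,"dy": -48,"dz": -18,"turn": -0.3,"jaw": 0},{"dx": -152,"dy": -64,"dz": -24,"turn": -0.4,"jaw": 0},{"dx": -190,"dy": -80,"dz": -30,"turn": -0.4,"jaw": 0}]'

```text
time: 1.27
tool_pos: [0.3472, 0.4605, 0.2808]
tool_rot: [0.0, -0.048, 0.999, 0.0]
contact_force: [1.5, 0.8, -1.0]
gripper_width: 1.0
grasp_force: 0.0
```

apply_moves --series '[{"dx": -28,"dy": -29,"dz": 0,"turn": 0,"jaw": 0},{"dx": -56,"dy": -58,"dz": 0,"turn": 0,"jaw": 0},{"dx": -84,"dy": -87,"dz": 0,"turn": 0,"jaw": 0},{"dx": -112,"dy": -116,"dz": 0,"turn": 0,"jaw": 0},{"dx": -140,"dy": -140,"dz": 0,"turn": 0,"jaw": 0}]'

```text
time: 1.68
tool_pos: [0.4999, 0.3333, 0.2807]
tool_rot: [0.0, -0.046, 0.999, 0.0]
contact_force: [0.8, 1.0, 0.3]
gripper_width: 0.998
grasp_force: 0.0
```

Run:
```python
from h import *
import pickle
f=grab_frame('wrist');save('w1.png',f['pixels']);pickle.dump(f,open('w1.pkl','wb'));print(state()['tool_pos'],state()['time'])
```

```text
[0.50447695 0.32970263 0.28036955] 1.7333
```

View pics/w1.png

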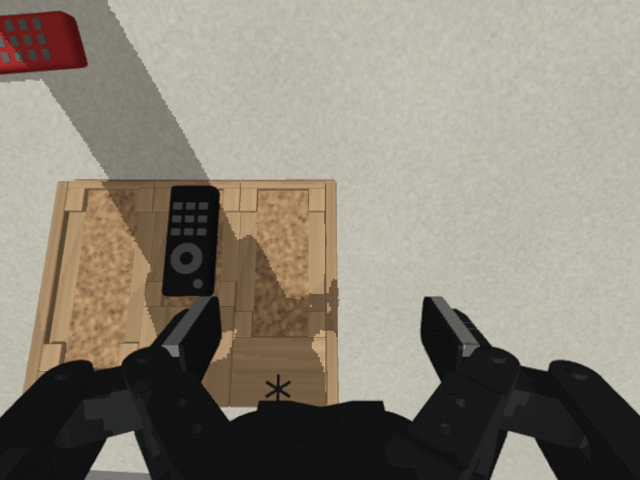

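The wrist view is rotated a half turn, so up in the image is towards the robot. The snowflake is at (278,387). The snowflake bay's cork spans u 255–310, v 190–337. The lamp remote is at (191,240). I'll take a second wrist view, 80 mm to the side.

apply_moves --series '[{"dx": 0,"dy": -30,"dz": 0,"turn": 0,"jaw": 0},{"dx": 0,"dy": -60,"dz": 0,"turn": 0,"jaw": 0},{"dx": 0,"dy": -80,"dz": 0,"turn": 0,"jaw": 0},{"dx": 0,"dy": -80,"dz": 0,"turn": 0,"jaw": 0}]'

```text
time: 2.07
tool_pos: [0.5063, 0.2529, 0.2804]
tool_rot: [0.0, -0.044, 0.999, -0.001]
contact_force: [-0.1, 0.9, -0.0]
gripper_width: 0.998
grasp_force: 0.0
```

Run:
```python
from h import *
import pickle
f1=pickle.load(open('w1.pkl','rb'))
f=grab_frame('wrist');pickle.dump(f,open('w2.pkl','wb'));print(state()['tool_pos'],state()['time'])
c1=cv2.resize(f1['pixels'][170:410,215:345],None,fx=2.5,fy=2.5,interpolation=cv2.INTER_CUBIC)
c2=cv2.resize(f['pixels'][170:410,305:465],None,fx=2.5,fy=2.5,interpolation=cv2.INTER_CUBIC)
o=np.hstack([c1,c2]);print(o.shape);save('w12.png',o)
```

```text
[0.50604288 0.25449349 0.28042418] 2.1167
(600, 725, 3)
```

View pics/w12.png

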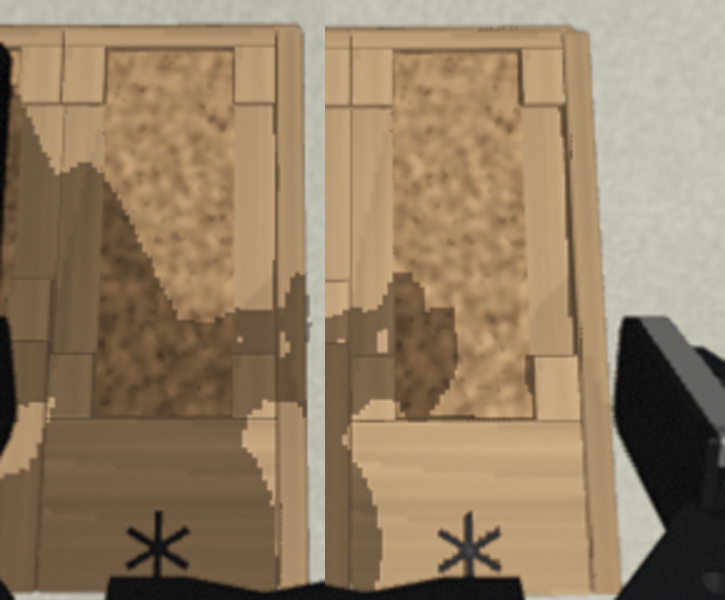

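```bash
cat > bay.py <<'E'
from h import *
import pickle
from scipy.optimize import least_squares
f1=pickle.load(open('w1.pkl','rb'));f2=pickle.load(open('w2.pkl','rb'))
L=lambda u,v:[215+(u+.5)/2.5-.5,170+(v+.5)/2.5-.5]
Q=lambda u,v:[305+(u-325+.5)/2.5-.5,170+(v+.5)/2.5-.5]
# order: (s,y): low +y is image right
o1=[L(106,47),L(234,47),L(93,418),L(232,418)];o2=[Q(393,50),Q(523,51),Q(395,420),Q(535,420)]
mod=np.array([[-77.5,-28,8],[-77.5,28,8],[77.5,-28,8],[77.5,28,8]])/1000
def pose(p):
    Rb=R.from_euler('ZY',[p[3],-p[4]]).as_matrix(); return Rb,np.array(p[:3])
def res(p):
    Rb,t=pose(p);P=mod@Rb.T+t
    return np.r_[(proj(f1,P)-o1).ravel(),(proj(f2,P)-o2).ravel()]
if __name__=='__main__':
    for a,b in zip(o1+[L(157,548)],o2+[Q(468,549)]): print(tri([f1,f2],[a,b]).round(4))
    r=least_squares(res,[.56,.31,.07,.09,np.radians(28)],x_scale=[.01,.01,.01,.05,.05],loss='soft_l1');print(r.x.round(4),np.degrees(r.x[3:]),r.fun.reshape(-1,2).round(1).tolist())
    Rb,t=pose(r.x);S=pickle.load(open('s1.pkl','rb'))
    for n in S:print(n,proj(S[n],mod@Rb.T+t).round(1).tolist())
    np.save('bay.npy',r.x)
E
python3 bay.py
```

```text
[0.4873 0.2641 0.0369]
[0.482  0.3194 0.0413]
[0.626  0.2762 0.1051]
[0.62   0.3318 0.1068]
[0.6633 0.3072 0.1313]
[0.5576 0.2983 0.064  0.0878 0.4599] [ 5.02796096 26.35199212] [[-0.0, 0.1], [0.5, 0.3], [-0.1, 0.0], [0.1, 0.0], [-0.1, -0.2], [-0.4, -0.6], [0.1, 0.0], [-0.2, 0.1]]
scene [[436.7, 338.8], [456.8, 354.6], [399.5, 362.0], [420.9, 379.9]]
top [[177.0, 250.2], [154.5, 252.3], [165.7, 191.4], [142.3, 193.6]]
```

apply_moves --series '[{"dx": 0,"dy": -40,"dz": 0,"turn": 0.1,"jaw": 0.1},{"dx": 0,"dy": -80,"dz": 0,"turn": 0.2,"jaw": 0.2},{"dx": 0,"dy": -120,"dz": 0,"turn": 0.21,"jaw": 0.3},{"dx": 0,"dy": -160,"dz": 0,"turn": 0.21,"jaw": 0.3},{"dx": 0,"dy": -200,"dz": 0,"turn": 0.21,"jaw": 0.3}]'

```text
time: 2.53
tool_pos: [0.5242, 0.0562, 0.2805]
tool_rot: [0.0, 0.058, 0.998, 0.0]
contact_force: [1.4, 0.6, -1.0]
gripper_width: 0.702
grasp_force: 0.0
```

apply_moves --series '[{"dx": 0,"dy": -40,"dz": 0,"turn": 0,"jaw": 0.3},{"dx": 0,"dy": -80,"dz": 0,"turn": 0,"jaw": 0.3},{"dx": 0,"dy": -120,"dz": 0,"turn": 0,"jaw": 0.3},{"dx": 0,"dy": -160,"dz": 0,"turn": 0,"jaw": 0.3},{"dx": 0,"dy": -196,"dz": 0,"turn": 0,"jaw": 0.3}]'

```text
time: 2.95
tool_pos: [0.5012, -0.1392, 0.2806]
tool_rot: [0.0, 0.058, 0.998, 0.0]
contact_force: [1.1, -0.2, 0.1]
gripper_width: 0.7
grasp_force: 0.0
```

Run:
```python
from h import *
import pickle
f=grab_frame('wrist');pickle.dump(f,open('w3.pkl','wb'));st=state();print(st['tool_pos'],st['tool_rot'],st['time'],st['gripper_width'])
save('w3.png',f['pixels'])
for o in spotter.outline_of(f,'ac_remote'): print(o['conf'],o['extent'],cv2.minAreaRect(onz(f,np.argwhere(o['region'])[:,::-1],.022)[:,:2].astype(np.float32)*1000))
```

```text
[ 0.50059572 -0.14443629  0.28051495] [ 4.64560006e-05  6.11115784e-02  9.98128214e-01 -2.33255159e-03] 3.0 0.7032974400646907
0.95 [285.0, 138.0, 332.2, 262.0] ((499.297119140625, -152.8054962158203), (48.69769287109375, 143.9258575439453), 83.69247436523438)
0.82 [0.0, 214.2, 34.8, 326.3] ((544.00244140625, -508.4147644042969), (36.38352966308594, 148.0482940673828), 68.33141326904297)
0.81 [369.4, 13.6, 517.1, 106.6] ((371.4931335449219, 0.242462158203125), (48.575748443603516, 147.63632202148438), 9.899850845336914)
0.61 [221.9, 0.7, 306.1, 75.5] ((319.7629699707031, -171.99893188476562), (79.8592758178711, 48.0279541015625), 25.499637603759766)
```

View pics/w3.png

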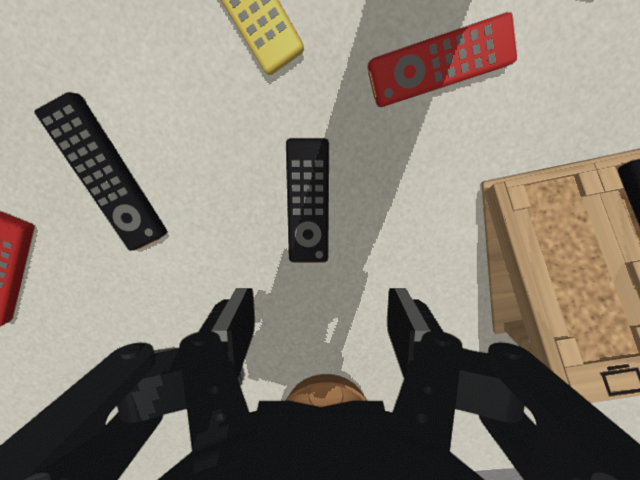

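The remote is directly ahead at (308,200), ring end towards image bottom, which is +x. The pads' tips are at (253,290) and (388,290), about 14 mm ahead of the TCP at this opening. Descending.

apply_moves --series '[{"dx": 10,"dy": -9,"dz": 35,"turn": 0.01,"jaw": 0.25},{"dx": 10,"dy": -9,"dz": 75,"turn": 0.01,"jaw": 0.25},{"dx": 10,"dy": -9,"dz": 115,"turn": 0.01,"jaw": 0.25},{"dx": 10,"dy": -9,"dz": 155,"turn": 0.01,"jaw": 0.25},{"dx": 10,"dy": -9,"dz": 190,"turn": 0.01,"jaw": 0.25}]'

```text
time: 3.47
tool_pos: [0.4901, -0.1438, 0.088]
tool_rot: [-0.0, 0.063, 0.998, 0.001]
contact_force: [0.3, -1.2, 0.5]
gripper_width: 0.75
grasp_force: 0.0
```

apply_moves --series '[{"dx": 0,"dy": 0,"dz": 30,"turn": 0,"jaw": 0.25},{"dx": 0,"dy": 0,"dz": 50,"turn": 0,"jaw": 0.25},{"dx": 0,"dy": 0,"dz": 60,"turn": 0,"jaw": 0.25},{"dx": 0,"dy": 0,"dz": 67,"turn": 0,"jaw": 0.25},{"dx": 0,"dy": 0,"dz": 67,"turn": 0,"jaw": 0.25}]'

```text
time: 3.88
tool_pos: [0.4935, -0.1488, 0.0283]
tool_rot: [0.002, 0.063, 0.998, -0.004]
contact_force: [-0.5, -2.1, 4.3]
gripper_width: 0.752
grasp_force: 2.6
```

Run:
```python
from h import *
f=grab_frame('wrist');save('w4.png',f['pixels']);st=state();print({k:np.round(st[k],4) for k in ['time','tool_pos','tool_rot','contact_force','gripper_width']})
```

```text
{'time': np.float64(3.9333), 'tool_pos': array([ 0.4935, -0.1472,  0.027 ]), 'tool_rot': array([ 0.0029,  0.0633,  0.998 , -0.0022]), 'contact_force': array([-0.3037, -2.1291,  2.0118]), 'gripper_width': np.float64(0.748)}
```

View pics/w4.png

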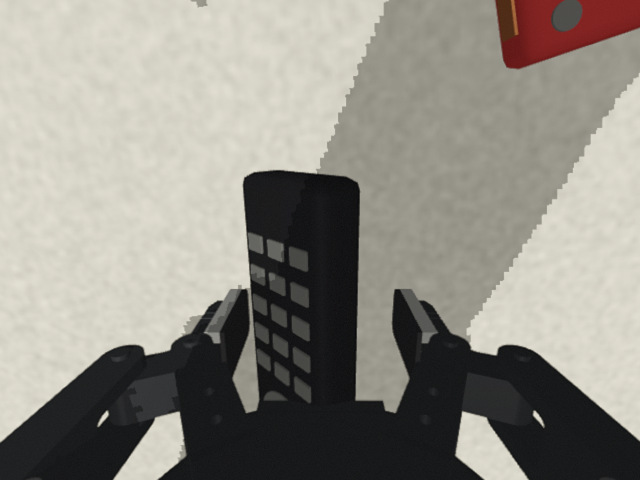

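The remote looks rolled: its right side face shows at u 318–358. The left finger (240,290) came down on its edge because the arm lagged sideways. I'll back off straight up, let it settle and look again.

apply_moves --series '[{"dx": 0,"dy": 0,"dz": -15,"turn": 0,"jaw": 0.1},{"dx": 0,"dy": 0,"dz": -45,"turn": 0,"jaw": 0.0},{"dx": 0,"dy": 0,"dz": -80,"turn": 0,"jaw": 0.0},{"dx": 0,"dy": 0,"dz": -80,"turn": 0,"jaw": 0.0},{"dx": 0,"dy": 0,"dz": -80,"turn": 0,"jaw": 0.0}]'

```text
time: 4.35
tool_pos: [0.493, -0.1454, 0.1066]
tool_rot: [0.003, 0.063, 0.998, -0.001]
contact_force: [1.0, -0.0, 0.6]
gripper_width: 1.002
grasp_force: 0.0
```

Run:
```python
from h import *
f=grab_frame('wrist');save('w5.png',f['pixels']);st=state();print({k:np.round(st[k],4) for k in ['time','tool_pos','tool_rot','contact_force','gripper_width']})
for o in spotter.outline_of(f,'ac_remote')[:1]: print(o['conf'],o['extent'],cv2.minAreaRect(onz(f,np.argwhere(o['region'])[:,::-1],.022)[:,:2].astype(np.float32)*1000))
g=grab_frame('top')
for o in spotter.outline_of(g,'ac_remote')[:4]: print(o['conf'],o['extent'],cv2.minAreaRect(onz(g,np.argwhere(o['region'])[:,::-1],.022)[:,:2].astype(np.float32)*1000))
```

```text
{'time': np.float64(4.4), 'tool_pos': array([ 0.4915, -0.1449,  0.1044]), 'tool_rot': array([ 1.20e-03,  6.31e-02,  9.98e-01, -2.00e-04]), 'contact_force': array([-0.4446,  0.2443, -0.488 ]), 'gripper_width': np.float64(1.0002)}
0.9 [205.7, 0.5, 289.6, 36.9] ((357.1426696777344, -166.2279815673828), (41.292625427246094, 16.43161392211914), 83.10830688476562)
0.9 [473.3, 201.8, 517.4, 255.3] ((540.3456420898438, -537.4264526367188), (49.72686767578125, 146.71971130371094), 58.76055908203125)
0.86 [330.9, 215.3, 352.4, 273.3] ((508.5751647949219, -139.87754821777344), (47.73862075805664, 145.806396484375), 82.72994995117188)
0.82 [347.1, 306.3, 378.1, 360.8] ((281.5152587890625, -190.97592163085938), (130.19723510742188, 48.77452087402344), 25.371610641479492)
0.69 [257.8, 285.9, 296.7, 309.1] ((368.4116516113281, 20.67306137084961), (48.83982467651367, 103.75312042236328), 10.279473304748535)
```

View pics/w5.png

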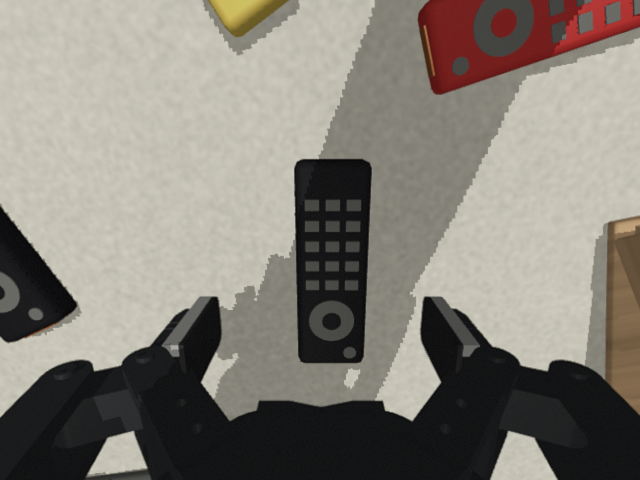

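The remote is flat again, buttons up and ring end towards +x, moved sideways to (297..370, 160..362).

Run:
```python
from h import *
f=grab_frame('wrist');st=state();print({k:np.round(st[k],4) for k in ['time','tool_pos','tool_rot']})
g=cv2.cvtColor(f['pixels'],cv2.COLOR_RGB2GRAY)
m=np.zeros_like(g);m[150:372,285:385]=(g[150:372,285:385]<50)
m=cv2.morphologyEx(m,cv2.MORPH_CLOSE,np.ones((25,25)))
n,l,s,c=cv2.connectedComponentsWithStats(m);i=1+np.argmax(s[1:,4]);print(s[i])
p=np.argwhere(l==i)[:,::-1]
r=cv2.minAreaRect(onz(f,p,.02)[:,:2].astype(np.float32)*1000);print(r)
M=R.from_quat(np.roll(st['tool_rot'],-1)).as_matrix()
print('centre in tool mm',M.T@(np.r_[np.array(r[0])/1000,.022]-st['tool_pos'])*1000,'tool yaw',np.degrees(np.arctan2(-M[0,1],M[1,1])))
```

```text
{'time': np.float64(4.6), 'tool_pos': array([ 0.4893, -0.1449,  0.1016]), 'tool_rot': array([-1.50e-03,  6.35e-02,  9.98e-01,  7.00e-04])}
[  294   167    78   205 14682]
((505.9917907714844, -139.41680908203125), (46.85855484008789, 142.9553985595703), 82.69424438476562)
centre in tool mm [-16.04646987   7.49608666  79.5323291 ] tool yaw -7.286806284160212
```

apply_moves --series '[{"dx": -6,"dy": 7.5,"dz": 15,"turn": 0,"jaw": 0.1},{"dx": -6,"dy": 7.5,"dz": 35,"turn": 0,"jaw": 0.15},{"dx": -6,"dy": 7.5,"dz": 55,"turn": 0,"jaw": 0.15},{"dx": -6,"dy": 7.5,"dz": 70,"turn": 0,"jaw": 0.15},{"dx": -6,"dy": 7.5,"dz": 80,"turn": 0,"jaw": 0.15}]'

```text
time: 5.02
tool_pos: [0.4952, -0.1382, 0.0201]
tool_rot: [-0.002, 0.064, 0.998, 0.001]
contact_force: [-0.1, -0.1, -0.1]
gripper_width: 0.852
grasp_force: 0.0
```

apply_moves --series '[{"dx": 0,"dy": 0,"dz": 0,"turn": 0,"jaw": 0.3},{"dx": 0,"dy": 0,"dz": 0,"turn": 0,"jaw": 0.5},{"dx": 0,"dy": 0,"dz": 0,"turn": 0,"jaw": 0.8},{"dx": 0,"dy": 0,"dz": 0,"turn": 0,"jaw": 1},{"dx": 0,"dy": 0,"dz": 0,"turn": 0,"jaw": 1}]'

```text
time: 5.43
tool_pos: [0.4978, -0.1395, 0.0242]
tool_rot: [0.001, 0.064, 0.998, -0.0]
contact_force: [-0.6, -0.2, -1.4]
gripper_width: 0.547
grasp_force: 63.8
```

apply_moves --series '[{"dx": 0,"dy": 0,"dz": -30,"turn": 0,"jaw": 1},{"dx": 0,"dy": 0,"dz": -70,"turn": 0,"jaw": 1},{"dx": 0,"dy": 0,"dz": -110,"turn": 0,"jaw": 1},{"dx": 0,"dy": 0,"dz": -150,"turn": 0,"jaw": 1},{"dx": 0,"dy": 0,"dz": -190,"turn": 0,"jaw": 1}]'

```text
time: 5.85
tool_pos: [0.4968, -0.1391, 0.2157]
tool_rot: [0.0, 0.064, 0.998, -0.0]
contact_force: [1.1, -0.5, -1.1]
gripper_width: 0.548
grasp_force: 63.8
```

apply_moves --series '[{"dx": 0,"dy": 30,"dz": -10,"turn": -0.1,"jaw": 1},{"dx": 0,"dy": 65,"dz": -10,"turn": -0.2,"jaw": 1},{"dx": 0,"dy": 105,"dz": -10,"turn": -0.21,"jaw": 1},{"dx": 0,"dy": 145,"dz": -10,"turn": -0.21,"jaw": 1},{"dx": 0,"dy": 185,"dz": -10,"turn": -0.21,"jaw": 1}]'

```text
time: 6.27
tool_pos: [0.5207, 0.0459, 0.2242]
tool_rot: [0.001, -0.041, 0.999, -0.0]
contact_force: [0.1, -0.3, -1.2]
gripper_width: 0.541
grasp_force: 63.9
```

apply_moves --series '[{"dx": 0,"dy": 40,"dz": 0,"turn": 0,"jaw": 1},{"dx": 0,"dy": 80,"dz": 0,"turn": 0,"jaw": 1},{"dx": 0,"dy": 120,"dz": 0,"turn": 0,"jaw": 1},{"dx": 0,"dy": 160,"dz": 0,"turn": 0,"jaw": 1},{"dx": 0,"dy": 200,"dz": 0,"turn": 0,"jaw": 1}]'

```text
time: 6.68
tool_pos: [0.5037, 0.2456, 0.2239]
tool_rot: [0.001, -0.041, 0.999, 0.0]
contact_force: [1.8, 0.9, -1.7]
gripper_width: 0.549
grasp_force: 63.9
```

apply_moves --series '[{"dx": 0,"dy": 20,"dz": 0,"turn": 0,"jaw": 1},{"dx": 0,"dy": 30,"dz": 0,"turn": 0,"jaw": 1},{"dx": 0,"dy": 30,"dz": 0,"turn": 0,"jaw": 1},{"dx": 0,"dy": 30,"dz": 0,"turn": 0,"jaw": 1}]'

```text
time: 7.02
tool_pos: [0.5019, 0.2729, 0.2233]
tool_rot: [0.0, -0.041, 0.999, -0.0]
contact_force: [0.6, -0.2, -1.3]
gripper_width: 0.543
grasp_force: 63.9
```

Run:
```python
from h import *
import pickle
f=grab_frame('wrist');pickle.dump(f,open('w6.pkl','wb'));save('w6.png',f['pixels']);st=state();pickle.dump(st,open('st6.pkl','wb'));print({k:np.round(st[k],4) for k in ['time','tool_pos','tool_rot','contact_force','gripper_width']})
```

```text
{'time': np.float64(7.0667), 'tool_pos': array([0.502 , 0.2724, 0.2233]), 'tool_rot': array([ 0.000e+00, -4.070e-02,  9.992e-01, -4.000e-04]), 'contact_force': array([ 0.4901, -0.1251, -0.2739]), 'gripper_width': np.float64(0.541)}
```

View pics/w6.png

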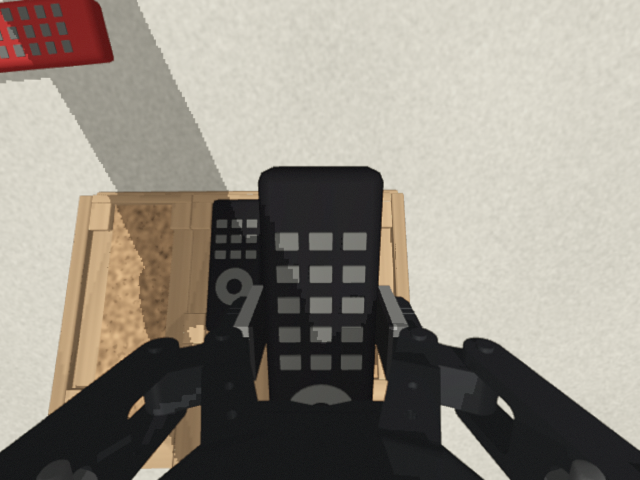

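The remote is held squarely, centred between the pads at u≈321, with a slight tail droop judging by the key spacing. The head points to +x over the stand. That was my tenth picture, so the rest goes by numbers. Next, align above the bay.

apply_moves --series '[{"dx": -15,"dy": 10,"dz": 0,"turn": -0.01,"jaw": 1},{"dx": -36.5,"dy": 20.5,"dz": 20,"turn": -0.01,"jaw": 1},{"dx": -36.5,"dy": 20.5,"dz": 45,"turn": -0.01,"jaw": 1},{"dx": -36.5,"dy": 20.5,"dz": 65,"turn": -0.01,"jaw": 1},{"dx": -36.5,"dy": 20.5,"dz": 65,"turn": -0.01,"jaw": 1}]'

```text
time: 7.48
tool_pos: [0.5343, 0.2938, 0.1527]
tool_rot: [-0.005, -0.045, 0.999, -0.002]
contact_force: [-0.7, -0.0, -2.2]
gripper_width: 0.544
grasp_force: 63.8
```

```bash
cat > st.py <<'E'
from h import *
b=np.array([.5576,.2983,.064]);y=np.radians(5.1)
E=np.array([[np.cos(y),np.sin(y),0],[-np.sin(y),np.cos(y),0],[0,0,1]])
def show():
    st=state();M=R.from_quat(np.roll(st['tool_rot'],-1)).as_matrix()
    print('t',round(st['time'],2),'TCP rel bay mm',(E@(st['tool_pos']-b)*1000).round(1),'yaw',np.degrees(np.arctan2(-M[0,1],M[1,1])).round(2),'F',np.round(st['contact_force'],1),'w',round(st['gripper_width'],3),'g',round(st['grasp_force'],1));return st
E
python3 - <<'E'
from st import *
f=grab_frame('wrist');show()
g=cv2.cvtColor(f['pixels'],cv2.COLOR_RGB2GRAY).astype(int)
# remote edges per row
for v in (180,200,220,260,280): 
    row=g[v];dark=np.where(row<60)[0];L=320
    l=r=320
    d=np.array([abs(x)<70 for x in row])
    while row[l]<75 or row[l-3]<75 or row[l-12]<75:
        l-=1
        if l<20:break
    while row[r]<75 or row[r+3]<75 or row[r+12]<75:
        r+=1
        if r>620:break
    print(v,l,r,(l+r)/2)
print(f['mtx'][0,2])
E
```

```text
t 7.53 TCP rel bay mm [-22.6  -1.8  91.2] yaw 5.15 F [-0.1 -0.1 -0.8] w 0.544 g 63.8
180 257 383 320.0
200 258 382 320.0
220 259 381 320.0
260 261 379 320.0
280 298 342 320.0
320.44580344785464
```

apply_moves --series '[{"dx": 0,"dy": 1.5,"dz": 12,"turn": 0,"jaw": 1},{"dx": 0,"dy": 1.5,"dz": 24,"turn": 0,"jaw": 1},{"dx": 0,"dy": 1.5,"dz": 34,"turn": 0,"jaw": 1},{"dx": 0,"dy": 1.5,"dz": 34,"turn": 0,"jaw": 1},{"dx": 0,"dy": 1.5,"dz": 34,"turn": 0,"jaw": 1}]'

```text
time: 7.95
tool_pos: [0.536, 0.2982, 0.1243]
tool_rot: [-0.001, -0.046, 0.999, -0.0]
contact_force: [-3.0, -0.4, 0.4]
gripper_width: 0.54
grasp_force: 64.6
```

```bash
python3 -c "
from st import *
show()"
```

```text
t 7.95 TCP rel bay mm [-21.5   1.9  60.3] yaw 5.28 F [-3.  -0.4  0.4] w 0.54 g 64.6
```

```bash
python3 -c "
from st import *
for i in range(3): f=grab_frame('wrist');show()
import pickle;pickle.dump(f,open('w7.pkl','wb'))
g=cv2.cvtColor(f['pixels'],cv2.COLOR_RGB2GRAY)
print(g[100:200:3,320].tolist())"
```

```text
t 8.0 TCP rel bay mm [-21.3   1.9  60.4] yaw 5.29 F [-1.  -1.  -1.7] w 0.542 g 64.5
t 8.05 TCP rel bay mm [-21.1   2.   60.5] yaw 5.29 F [-1.  -1.  -0.2] w 0.544 g 64.5
t 8.1 TCP rel bay mm [-21.    2.   60.6] yaw 5.29 F [-1.4 -0.1 -0.1] w 0.545 g 64.5
[218, 215, 208, 208, 207, 206, 211, 215, 209, 206, 204, 205, 209, 209, 205, 210, 212, 210, 205, 209, 161, 171, 182, 108, 30, 33, 35, 43, 45, 45, 46, 44, 44, 44]
```

apply_moves --series '[{"dx": 2,"dy": -2,"dz": 0,"turn": 0,"jaw": 1},{"dx": 2,"dy": -2,"dz": 4,"turn": 0,"jaw": 1},{"dx": 2,"dy": -2,"dz": 8,"turn": 0,"jaw": 1},{"dx": 2,"dy": -2,"dz": 12,"turn": 0,"jaw": 1},{"dx": 2,"dy": -2,"dz": 12,"turn": 0,"jaw": 1}]'

```text
time: 8.52
tool_pos: [0.5346, 0.2962, 0.1123]
tool_rot: [-0.0, -0.046, 0.999, -0.0]
contact_force: [-3.6, -1.3, 5.0]
gripper_width: 0.543
grasp_force: 65.2
```

```bash
python3 -c "
from st import *
f=grab_frame('wrist');show()
g=cv2.cvtColor(f['pixels'],cv2.COLOR_RGB2GRAY)
print(np.where(g[100:260,320]<60)[0][0]+100)"
```

```text
t 8.57 TCP rel bay mm [-23.1   0.   48.6] yaw 5.28 F [-3.7 -0.7  3.8] w 0.545 g 65.0
170
```

apply_moves --series '[{"dx": 0,"dy": 0,"dz": 3,"turn": 0,"jaw": 1},{"dx": 0,"dy": 0,"dz": 6,"turn": 0,"jaw": 1},{"dx": 0,"dy": 0,"dz": 9,"turn": 0,"jaw": 1},{"dx": 0,"dy": 0,"dz": 9,"turn": 0,"jaw": 1}]'

```text
time: 8.9
tool_pos: [0.5339, 0.2963, 0.1033]
tool_rot: [-0.001, -0.046, 0.999, -0.0]
contact_force: [-5.9, -1.6, 5.9]
gripper_width: 0.544
grasp_force: 65.8
```

```bash
python3 -c "
from st import *
f=grab_frame('wrist');show()
g=cv2.cvtColor(f['pixels'],cv2.COLOR_RGB2GRAY)
print(np.where(g[100:260,320]<60)[0][0]+100)"
```

```text
t 8.95 TCP rel bay mm [-23.8   0.1  39.6] yaw 5.29 F [-5.5 -1.7  5.8] w 0.546 g 65.8
173
```

```bash
cat >> st.py <<'E'
def pitch():
    f=grab_frame('wrist');g=cv2.cvtColor(f['pixels'],cv2.COLOR_RGB2GRAY).astype(int)
    m=(g<62).astype(np.uint8); v0=np.where(g[100:260,320]<62)[0][0]+100
    out=[]
    for v in range(v0+10,v0+40,5):
        d=np.diff(g[v,225:420]);l=225+np.argmin(d[:90]);r=225+90+np.argmax(d[90:]);out.append((l,r,r-l))
    print('tail row',v0,out);return f
E
python3 -c "
from st import *
pitch();show()"
```

```text
tail row 173 [(np.int64(263), np.int64(377), np.int64(114)), (np.int64(263), np.int64(378), np.int64(115)), (np.int64(263), np.int64(378), np.int64(115)), (np.int64(263), np.int64(378), np.int64(115)), (np.int64(263), np.int64(378), np.int64(115)), (np.int64(263), np.int64(378), np.int64(115))]
t 9.0 TCP rel bay mm [-23.8   0.1  39.6] yaw 5.29 F [-5.8 -0.7  5.2] w 0.545 g 65.7
```

apply_moves --series '[{"dx": -1,"dy": 0,"dz": 3,"turn": 0,"jaw": 1},{"dx": -1,"dy": 0,"dz": 6,"turn": 0,"jaw": 1},{"dx": -1,"dy": 0,"dz": 8,"turn": 0,"jaw": 1},{"dx": -1,"dy": 0,"dz": 8,"turn": 0,"jaw": 1}]'

```text
time: 9.33
tool_pos: [0.5347, 0.2963, 0.0953]
tool_rot: [-0.001, -0.046, 0.999, -0.0]
contact_force: [-6.6, -1.9, 5.6]
gripper_width: 0.546
grasp_force: 66.5
```

```bash
python3 -c "
from st import *
pitch();show()"
```

```text
tail row 177 [(np.int64(265), np.int64(375), np.int64(110)), (np.int64(265), np.int64(375), np.int64(110)), (np.int64(265), np.int64(375), np.int64(110)), (np.int64(265), np.int64(375), np.int64(110)), (np.int64(264), np.int64(375), np.int64(111)), (np.int64(264), np.int64(376), np.int64(112))]
t 9.38 TCP rel bay mm [-23.    0.1  31.4] yaw 5.28 F [-6.4 -1.8  4.9] w 0.545 g 66.4
```

apply_moves --series '[{"dx": -1,"dy": 0,"dz": 3,"turn": 0,"jaw": 1},{"dx": -1.5,"dy": 0,"dz": 6,"turn": 0,"jaw": 1},{"dx": -2,"dy": 0,"dz": 8,"turn": 0,"jaw": 1},{"dx": -2,"dy": 0,"dz": 8,"turn": 0,"jaw": 1}]'

```text
time: 9.72
tool_pos: [0.5366, 0.2965, 0.0871]
tool_rot: [-0.001, -0.046, 0.999, -0.0]
contact_force: [-5.9, -1.1, 5.6]
gripper_width: 0.549
grasp_force: 67.0
```

```bash
python3 -c "
from st import *
pitch();show()"
```

```text
tail row 181 [(np.int64(267), np.int64(373), np.int64(106)), (np.int64(267), np.int64(374), np.int64(107)), (np.int64(267), np.int64(374), np.int64(107)), (np.int64(266), np.int64(374), np.int64(108)), (np.int64(266), np.int64(374), np.int64(108)), (np.int64(266), np.int64(374), np.int64(108))]
t 9.77 TCP rel bay mm [-21.1   0.1  23.3] yaw 5.29 F [-6.8 -1.4  5. ] w 0.546 g 67.0
```

apply_moves --series '[{"dx": -1,"dy": 0,"dz": 2,"turn": 0,"jaw": 1},{"dx": -1.5,"dy": 0,"dz": 4,"turn": 0,"jaw": 1},{"dx": -2,"dy": 0,"dz": 5,"turn": 0,"jaw": 1},{"dx": -2,"dy": 0,"dz": 5,"turn": 0,"jaw": 1}]'

```text
time: 10.1
tool_pos: [0.538, 0.2967, 0.0821]
tool_rot: [-0.002, -0.046, 0.999, -0.0]
contact_force: [-8.1, -1.2, 5.2]
gripper_width: 0.543
grasp_force: 67.5
```

```bash
python3 -c "
from st import *
pitch();show()"
```

```text
tail row 185 [(np.int64(268), np.int64(372), np.int64(104)), (np.int64(266), np.int64(375), np.int64(109)), (np.int64(266), np.int64(375), np.int64(109)), (np.int64(267), np.int64(375), np.int64(108)), (np.int64(267), np.int64(373), np.int64(106)), (np.int64(267), np.int64(373), np.int64(106))]
t 10.15 TCP rel bay mm [-19.6   0.1  18.2] yaw 5.28 F [-8.1 -2.5  5.9] w 0.546 g 67.5
```

apply_moves --series '[{"dx": 0,"dy": 0,"dz": 1.5,"turn": 0,"jaw": 1},{"dx": 0,"dy": 0,"dz": 3,"turn": 0,"jaw": 1},{"dx": 0,"dy": 0,"dz": 3,"turn": 0,"jaw": 1}]'

```text
time: 10.4
tool_pos: [0.538, 0.2967, 0.0821]
tool_rot: [-0.003, -0.046, 0.999, -0.001]
contact_force: [-16.9, -5.4, 20.0]
gripper_width: 0.543
grasp_force: 69.2
```

```bash
python3 -c "
from st import *
pitch();show()"
```

```text
tail row 185 [(np.int64(268), np.int64(375), np.int64(107)), (np.int64(266), np.int64(375), np.int64(109)), (np.int64(266), np.int64(375), np.int64(109)), (np.int64(267), np.int64(375), np.int64(108)), (np.int64(267), np.int64(373), np.int64(106)), (np.int64(267), np.int64(373), np.int64(106))]
t 10.45 TCP rel bay mm [-19.6   0.2  18.1] yaw 5.28 F [-16.2  -5.5  20.9] w 0.545 g 69.2
```

```bash
cat > chk.py <<'E'
from st import *
def model(s0,pitch,n0=0.,lat=0.):
    # remote top-face points; pitch deg, underside tail corner at (s0-72.5,n0) in bay coords
    def W(P): # bay coords -> world, slope 28
        a=np.radians(28);P=np.array(P)
        h=np.c_[P[:,0]*np.cos(a)-P[:,2]*np.sin(a),P[:,1],P[:,0]*np.sin(a)+P[:,2]*np.cos(a)]
        return h@E+b
    d=np.radians(pitch-28)
    def L(x,y,z): # local from tail bottom corner
        return [s0-.0725+x*np.cos(d)-z*np.sin(d),lat+y,n0+x*np.sin(d)+z*np.cos(d)]
    return W([L(0,-.024,.022),L(0,.024,.022),L(.145,-.024,.022),L(.145,.024,.022),L(.145,0,.011),L(0,0,.022)])
E
python3 - <<'E'
from chk import *
import pickle
f=grab_frame('wrist');fs=grab_frame('scene');ft=grab_frame('top');show()
pickle.dump((f,fs,ft),open('c1.pkl','wb'))
for s,p,n in [(-.0026,28,0),(-.0026,28,.003),(-.0026,23,.008),(.002,28,0),(-.006,28,0)]:
    P=model(s,p,n);print(s,p,n,'wrist tail',proj(f,P)[[0,1]].round(0).tolist(),'scene',proj(fs,P)[:4].round(0).tolist(),'top',proj(ft,P)[:4].round(0).tolist())
for nm,q in (('s',fs),('t',ft)):
    for o in spotter.outline_of(q,'ac_remote'): print(nm,round(o['conf'],2),np.round(o['extent']))
g=cv2.cvtColor(fs['pixels'],cv2.COLOR_RGB2GRAY)
print(g[325:385:3,385:465:4])
E
```

```text
t 10.6 TCP rel bay mm [-19.6   0.2  18.1] yaw 5.29 F [-15.5  -4.9  19.8] w 0.545 g 69.2
-0.0026 28 0 wrist tail [[268.0, 173.0], [372.0, 173.0]] scene [[440.0, 336.0], [457.0, 350.0], [406.0, 356.0], [425.0, 371.0]] top [[174.0, 252.0], [155.0, 253.0], [163.0, 197.0], [143.0, 199.0]]
-0.0026 28 0.003 wrist tail [[267.0, 170.0], [373.0, 170.0]] scene [[441.0, 335.0], [458.0, 349.0], [407.0, 355.0], [425.0, 370.0]] top [[174.0, 252.0], [155.0, 254.0], [163.0, 197.0], [143.0, 199.0]]
-0.0026 23 0.008 wrist tail [[265.0, 170.0], [375.0, 170.0]] scene [[441.0, 334.0], [459.0, 347.0], [405.0, 358.0], [423.0, 373.0]] top [[174.0, 252.0], [154.0, 254.0], [164.0, 196.0], [143.0, 198.0]]
0.002 28 0 wrist tail [[267.0, 182.0], [372.0, 182.0]] scene [[439.0, 337.0], [456.0, 350.0], [405.0, 357.0], [424.0, 372.0]] top [[174.0, 250.0], [155.0, 252.0], [163.0, 195.0], [143.0, 197.0]]
-0.006 28 0 wrist tail [[268.0, 166.0], [372.0, 166.0]] scene [[441.0, 336.0], [458.0, 349.0], [407.0, 356.0], [426.0, 371.0]] top [[175.0, 253.0], [155.0, 255.0], [164.0, 198.0], [143.0, 200.0]]
s 0.63 [362. 232. 420.
[... 1181 characters left out ...]
  10  10
   11  34]
 [ 53  53  58  58  57  30  10   9   9  19  27  29   7   6  17  38  12  24
   29  86]
 [ 54  53  54  58  57  39  29  19  11   7  13  14  10   5  38  25  74  91
   72  89]
 [ 85  56  53  54  57  58  39  33  12  11  23   5   9  29  50  66  98  96
   91  88]
 [ 96  93  65  52  56  55  58  38  30   8   5   7  34  56  54  76  88  90
   87  54]
 [ 71  97  92  48  52  56  57  58  28   2   8  70  77  59  55  54  61  89
   55  65]
 [ 71  74  93  44  40  52  59  57  55  21  58 100  88  68  59  50  70  53
   67 122]
 [ 70  66  79  60  48  48  53  57  55  58  79 102 103  88  90  66  53  62
  105 134]
 [ 55  66  67  84  84  97  85  54  55  75  99 103  86  90  89  51  61 101
  133 132]]
```

apply_moves --series '[{"dx": 0,"dy": 0,"dz": -2,"turn": 0,"jaw": 1},{"dx": 3,"dy": 0,"dz": -1,"turn": 0,"jaw": 1},{"dx": 3.5,"dy": 0,"dz": 1,"turn": 0,"jaw": 1},{"dx": 3.5,"dy": 0,"dz": 2,"turn": 0,"jaw": 1},{"dx": 3.5,"dy": 0,"dz": 2,"turn": 0,"jaw": 1}]'

```text
time: 11.12
tool_pos: [0.5376, 0.2968, 0.0819]
tool_rot: [0.001, -0.046, 0.999, 0.0]
contact_force: [-9.2, -4.8, 19.7]
gripper_width: 0.548
grasp_force: 69.1
```

Run:
```python
from chk import *
import pickle
f=pitch();fs=grab_frame('scene');show()
pickle.dump((f,fs),open('c2.pkl','wb'))
for s,p,n in [(.000,28,0),(.003,28,0),(.003,31,0)]:
    P=model(s,p,n);print(s,p,n,'wrist tail',proj(f,P)[[0,1]].round(0).tolist(),'scene head',proj(fs,P)[[2,3]].round(1).tolist())
for q in (pickle.load(open('c1.pkl','rb'))[1],fs):
    h=cv2.cvtColor(q['pixels'],cv2.COLOR_RGB2HSV)[335:390,395:440];m=(h[...,0]<18)&(h[...,1]>190)&(h[...,2]>25)
    p=np.argwhere(m)[:,::-1]+[395,335];print('amber',len(p),p.mean(0) if len(p) else 0)
```

```text
tail row 185 [(np.int64(268), np.int64(372), np.int64(104)), (np.int64(267), np.int64(375), np.int64(108)), (np.int64(267), np.int64(375), np.int64(108)), (np.int64(267), np.int64(375), np.int64(108)), (np.int64(267), np.int64(373), np.int64(106)), (np.int64(267), np.int64(373), np.int64(106))]
t 11.22 TCP rel bay mm [-20.1   0.2  17.8] yaw 5.29 F [-9.6 -4.3 19.7] w 0.542 g 69.1
0.0 28 0 wrist tail [[267.0, 179.0], [372.0, 179.0]] scene head [[405.6, 356.6], [424.1, 371.9]]
0.003 28 0 wrist tail [[267.0, 185.0], [372.0, 185.0]] scene head [[404.9, 357.1], [423.4, 372.4]]
0.003 31 0 wrist tail [[267.0, 182.0], [372.0, 183.0]] scene head [[406.8, 354.1], [425.3, 369.4]]
amber 62 [413.93548387 367.58064516]
amber 64 [414.015625 367.484375]
```

Run:
```python
from chk import *
import pickle
f,fs=pickle.load(open('c2.pkl','rb'))
S=pickle.load(open('s1.pkl','rb'))['scene']
for s,p,n in [(.000,28,0),(.003,28,0),(.003,28,.003),(.003,31,0)]: print(s,p,n,proj(fs,model(s,p,n))[4])
# calibrate method with lamp remote: amber centre vs its bay (floor coplanar, -92 mm lateral)
h=cv2.cvtColor(S['pixels'],cv2.COLOR_RGB2HSV)[315:345,375:405];m=(h[...,0]<18)&(h[...,1]>190)&(h[...,2]>25);p=np.argwhere(m)[:,::-1]+[375,315];print('lamp amber',len(p),p.mean(0))
for s in (-.025,-.02,-.015,-.01): 
    a=np.radians(28);P=np.array([s+.0575,-.092,.011]);w=np.array([P[0]*np.cos(a)-P[2]*np.sin(a),P[1],P[0]*np.sin(a)+P[2]*np.cos(a)])@E+b
    print('lamp pred centre s',s,proj(S,w))
```

```text
0.0 28 0 [412.49629413 368.17223534]
0.003 28 0 [411.74126065 368.65251911]
0.003 28 0.003 [412.36840158 367.56654519]
0.003 31 0 [413.52211896 365.7827301 ]
lamp amber 64 [388.5   334.125]
lamp pred centre s -0.025 [[388.73143056 334.48362269]]
lamp pred centre s -0.02 [[387.46921776 335.13778966]]
lamp pred centre s -0.015 [[386.19925412 335.79585698]]
lamp pred centre s -0.01 [[384.92147136 336.45785791]]
```

The wrist tail edge, the pad width and the amber window in the scene view (414,367) all agree with the remote flat on the cork, within play. I'll unload the pressure and let go.

apply_moves --series '[{"dx": -1.5,"dy": 0,"dz": -1,"turn": 0,"jaw": 1},{"dx": -1.5,"dy": 0,"dz": -1.5,"turn": 0,"jaw": 0.44},{"dx": -1.5,"dy": 0,"dz": -1.5,"turn": 0,"jaw": 0.38},{"dx": -1.5,"dy": 0,"dz": -1.5,"turn": 0,"jaw": 0.34},{"dx": -1.5,"dy": 0,"dz": -1.5,"turn": 0,"jaw": 0.3}]'

```text
time: 11.63
tool_pos: [0.5375, 0.2964, 0.0783]
tool_rot: [-0.0, -0.046, 0.999, -0.0]
contact_force: [0.1, 0.7, -0.5]
gripper_width: 0.7
grasp_force: 0.0
```

```bash
python3 -c "
from st import *
pitch();show()"
```

```text
tail row 187 [(np.int64(267), np.int64(376), np.int64(109)), (np.int64(267), np.int64(375), np.int64(108)), (np.int64(267), np.int64(375), np.int64(108)), (np.int64(267), np.int64(375), np.int64(108)), (np.int64(267), np.int64(375), np.int64(108)), (np.int64(267), np.int64(378), np.int64(111))]
t 11.68 TCP rel bay mm [-20.3  -0.1  14.2] yaw 5.28 F [0.9 0.9 0.7] w 0.698 g 0.0
```

apply_moves --series '[{"dx": 0,"dy": 0,"dz": -10,"turn": 0,"jaw": 0.3},{"dx": 0,"dy": 0,"dz": -35,"turn": 0,"jaw": 0.3},{"dx": 0,"dy": 0,"dz": -75,"turn": 0,"jaw": 0.3},{"dx": 20,"dy": 0,"dz": -115,"turn": 0,"jaw": 0.1},{"dx": 40,"dy": 0,"dz": -150,"turn": 0,"jaw": 0}]'

```text
time: 12.1
tool_pos: [0.4987, 0.2926, 0.2296]
tool_rot: [0.0, -0.046, 0.999, 0.0]
contact_force: [0.4, 0.9, 0.9]
gripper_width: 0.95
grasp_force: 0.0
```

apply_moves --series '[{"dx": 20,"dy": 0,"dz": -30,"turn": 0,"jaw": 0},{"dx": 30,"dy": 0,"dz": -50,"turn": 0,"jaw": 0},{"dx": 30,"dy": 0,"dz": -50,"turn": 0,"jaw": 0},{"dx": 30,"dy": 0,"dz": -50,"turn": 0,"jaw": 0},{"dx": 30,"dy": 0,"dz": -50,"turn": 0,"jaw": 0}]'

```text
time: 12.52
tool_pos: [0.4685, 0.2899, 0.2764]
tool_rot: [-0.0, -0.046, 0.999, -0.0]
contact_force: [0.2, 0.4, 0.0]
gripper_width: 1.003
grasp_force: 0.0
```

Run:
```python
from chk import *
import pickle
f=grab_frame('wrist');fs=grab_frame('scene');ft=grab_frame('top');show();save('w9.png',f['pixels'])
pickle.dump((f,fs,ft),open('c3.pkl','wb'))
for o in spotter.outline_of(f,'ac_remote'): 
    q=cv2.minAreaRect(np.argwhere(o['region'])[:,::-1].astype(np.float32));print(round(o['conf'],2),np.round(o['extent']),cv2.boxPoints(q).round(1).tolist())
for s,p,n in [(0,28,0),(-.004,28,0),(.003,31,0),(-.004,25,.006)]: print(s,p,n,proj(f,model(s,p,n))[:4].round(1).tolist(),'scene amber',proj(fs,model(s,p,n))[4].round(1))
h=cv2.cvtColor(fs['pixels'],cv2.COLOR_RGB2HSV)[345:390,395:440];m=(h[...,0]<18)&(h[...,1]>190)&(h[...,2]>25);p=np.argwhere(m)[:,::-1]+[395,345];print('amber',len(p),p.mean(0))
for t in ('bowl','glasses_case','ac_remote'):
  for o in spotter.outline_of(ft,t)[:7]:print(t,round(o['conf'],2),np.round(o['extent']))
```

```text
t 12.67 TCP rel bay mm [-89.7  -0.6 211. ] yaw 5.26 F [-0.2  0.4  0.5] w 1.002 g 0.0
0.96 [  1.  54. 129. 114.] [[-5.099999904632568, 60.0], [124.30000305175781, 47.599998474121094], [129.6999969482422, 102.9000015258789], [0.20000000298023224, 115.4000015258789]]
0.68 [298. 227. 349. 371.] [[297.0, 226.0], [345.0, 226.0], [345.0, 369.0], [297.0, 369.0]]
0 28 0 [[297.7, 223.1], [342.7, 223.2], [295.4, 367.1], [344.5, 367.1]] scene amber [412.5 368.2]
-0.004 28 0 [[297.7, 219.4], [342.7, 219.5], [295.5, 362.8], [344.5, 362.8]] scene amber [413.5 367.5]
0.003 31 0 [[297.7, 224.8], [342.8, 224.9], [294.9, 370.3], [345.1, 370.4]] scene amber [413.5 365.8]
-0.004 25 0.006 [[297.4, 219.1], [343.1, 219.2], [295.6, 363.5], [344.4, 363.6]] scene amber [413.1 368.2]
amber 57 [413.70175439 367.31578947]
bowl 0.91 [326. 107. 374. 158.]
glasses_case 0.69 [390. 151. 458. 178.]
ac_remote 0.86 [473. 202. 517. 257.]
ac_remote 0.83 [146. 195. 174. 251.]
ac_remote 0.77 [341. 301. 380. 361.]
ac_remote 0.72 [254. 281. 312. 309.]
```

The remote lies flat within the recess: it is centred sideways, about 2.5 mm up the slope, and its residual matches the lamp remote's. The bowl, case and others show no shift. Handing in.

```bash
python3 -c "
from h import *
print(ticket.job_done())"
```

```text
the job is handed in; nothing more can be done
None
```

The air-conditioner remote was laid in the snowflake bay and let go, and the job is handed in: by camera measurement it lies flat in the recess, buttons up, emitter end up the slope, about 2.5 mm above centre; I bumped it once on the first grasp attempt, and never touched the other things.

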